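# Check a spindle thread with a pitch comb

### The arm

A 6-joint arm with a two-finger parallel gripper is mounted at the origin on the work surface. World frame = base frame: x ahead of the robot, y to its left, z up, the work surface at z = 0. Lengths are in m, angles in rad, forces in N, time in s.
With the tool pointing down it reaches from about 0.25 to 0.775 m from the base axis. Payload 4 kg.
Tool frame: the origin (TCP) lies at the centre of the arm's flange, where the gripper is bolted on; the fingertips stand 199 mm ahead of it and the grasp point (between the pads) lies 180 mm ahead of it; z points along the fingers, y is the line along which they close (so a half turn about z gives the same grasp; the last joint's range is limited). The gripper opens to 94 mm and grips with 3 to 60 N. Pads are 16 mm wide; open, the fingers measure 119 mm over their backs; the gripper's body (75 mm by 177 mm) begins 78 mm behind the grasp point.
Start: joints at [1.014, 0.087, 1.371, -0, 1.684, -0.103], TCP at [0.241, 0.494, 0.405] pointing down, gripper open.
Joint ranges: [-3.1, 3.1], [-0.76, 2.03], [0.27, 2.55], [-1.08, 4.22], [0.17, 2.65], [-2.57, 2.57]. Speed limits (rad/s): [2.79, 2.79, 3.14, 3.14, 3.14, 3.14].

### API

Orientations are given as [roll, pitch, yaw] about the fixed x, y, z axes, in that order (R = Rz(yaw) Ry(pitch) Rx(roll)).
In Python, from bench import robot, eyes, models gives the robot as it stands.
- The arm moves only by the tool step_arm, never from a script. Its argument "commands" is a list that holds one entry, the list of rows, each a list of 7 numbers: the shift along the tool's x, y, z in mm, then the turn, a rotation vector about the tool's x, y, z in rad, then the finger opening in mm, from 0 to 94. In form: [[[tx, ty, tz, wx, wy, wz, gripper], ...]]. A call has 1 to 20 rows; each row shifts and turns the commanded pose from where the row before left it, along the tool's axes as they then stand; what a row does not reach is not made up. A row lasts 1/8 s, in which the tool goes at most 62.5 mm and 10.7 degrees, less where a joint would pass 70% of its speed; a pose out of reach is approached as far as the arm can. A call is refused whole if a number of a shift passes 62.5 or a number of a turn 0.188, either way. A call with a gripper value outside its range is refused whole. The fingers move at their own pace and stop on an object; the grip force is fixed at half the most. Time passes only in rows, so rows that do not move let the fingers close. It gives the time, the measured TCP pose, the force, the opening and the grip force at its end, in the units of the state.
- robot.get_obs(): the state, without advancing time (a new reading comes with each control period).
- eyes.snapshot(name): name is "scene" or "top" or "wrist"; returns a dict with "color" (420x560x3 uint8, red, green, blue), "camera_matrix" (3x3 intrinsics, pixels), "eye" and "rotation" of the camera in the world; the wrist camera has in their place "tool_from_camera" (4x4, takes a point from camera to tool coordinates, whose origin is the TCP and whose axes are the flange's). Camera axes: x right, y up, looking along -z (the intrinsics and any distortion apply to the point x, -y, -z); pixel columns grow to the right and rows downward; lengths in m; the calibration is good to about 2 mm. A picture is of the moment at which its call begins: read the wrist's pose just before it. There is no depth.
- robot.close_job(): hands the job in; it is judged then, once.
Trained networks look in a picture, given as the dict that the camera call returned (one of the last four; its "shot" number tells which), for a name from the list of things; names that differ only in an ending like _2 or _b are one class to them, and where a whole thing is asked for, a point or a joint stands for the part that bears it (a point fixed in the world has none). Each returns a list of dicts, best first, with "confidence" (0 to 1); they miss things now and then, are a little off and sometimes report something else, mostly with a low value. They report only what shows in the picture. A call takes as long as a camera call. They do not tell look-alikes from the thing itself.
- models.masks_of(picture, query): "mask" (420x560 bool, what is visible of it) and "xy" ([column, row] in pixels, amid what is visible of it).
- models.tip_of(picture, query): "xy" ([column, row] in pixels: a listed point, or the origin of a listed thing).
The state is a dict: "time": time; "joint_positions": joint angles; "qvel": joint speeds; "joint_torque": joint torques, N m; "tool_pos": TCP position; "ee_rot": TCP orientation; "wrist_force": force on the tool from outside, world axes, zero at the start; "wrist_torque": the same for the moment, N m; "width": finger opening in m; "finger_force": force on a finger pad.
Only numpy, scipy, OpenCV 4.12 (cv2) and the standard library are available. Lean on these libraries where they do the work, as an engineer would, in place of code of your own. Each camera call takes 0.05 s, during which the arm holds its last target. There are 200 camera calls.

### The job

Check the thread of the clamped spindle: take the coarse-toothed comb (the one with the longer grip tab) from the stand and seat its teeth fully home in the thread along the top of the spindle, near the middle, gently and without forcing it. Hold it there lightly pressed, sitting flat, for about two seconds, then hang it back upright in its place in the stand and let go, leaving everything else alone.

Things in the scene. Friction and masses are not known exactly. Their poses are not given: they have to be found in the camera images.
- coarse_comb: Loose steel thread comb: plate 6 mm thick (y), 104 mm long (x), 64 mm tall (z), 0.11-0.22 kg, either way round equal. Origin: middle of the line of tooth tips; x along the teeth, z up to the grip tab. Blade x -38..38, z 6..24 mm; ears to x -52 and 52, z 8..24 mm. Grip tab on top: 40 mm long (x), 10 mm thick (y), z 24..64 mm. It hangs along the stand's x, its tooth tips 22 mm above the bench.
- fine_comb: The other steel comb, not to be used: same plate, ears and tab thickness, but nine teeth 8 mm apart, 4 mm deep, and a grip tab only 24 mm long. Origin and axes alike. It hangs in the stand's other place, 70 mm to the side of the coarse comb; which is in which place varies.
- comb_end_a (a point): Tip of the coarse comb's end tooth, at x = 30 mm, y = 0, z = 0 in the comb's frame. The comb has six teeth pointing down (-z), 12 mm apart, at x = -30, -18, -6, 6, 18 and 30 mm, each 6 mm deep, 4.2 mm wide at the tip and 5.6 mm at the root.
- comb_end_b (a point): Tip of the coarse comb's other end tooth, at x = -30 mm, y = 0, z = 0 in the comb's frame.
- stand: Fixed stand: plywood base 120 x 130 x 10 mm with two aluminium rails 8 mm thick along its y, at x = -46 and 46 mm, tops 48 mm above the bench. Origin: centre of the underside, z up. Each rail has a notch 9.4 mm wide and 18 mm deep (floor 30 mm above the bench) at y = -35 and at y = 35 mm. A comb hangs by its ears in a pair of notches: its origin at x 0, y -35 or 35, z 22 mm in the stand's frame.
- rest: Fixed rest: base plate 250 x 90 x 12 mm carrying a steel spindle lying level along its x, held at x = -110 and 110 mm by grey clamps 18 mm thick, 76 mm wide, 101 mm tall. Origin: centre of the base's underside, z up; spindle axis at y = 0, 72 mm above the bench. Knocking or jamming the comb on it with over 45 N spoils the check (touch down at 15 mm/s or less); the spindle does not yield to less.
- thread_crest (a point): Point over the middle of the rest (x 0, y 0) at the height of the thread crests, 102 mm above the bench, fixed to the rest, axes as the rest's. The thread covers x -78 to 78 mm at least; crest diameter 60 mm, crests 4.6 mm wide, pitch 12 mm, threads slanted 4 degrees. Where along x the grooves lie differs each time and this point does NOT tell it: the grooves must be seen or felt.
- thread_root (a point): Point 6 mm under thread_crest, at the height of the groove bottoms, 96 mm above the bench (root diameter 48 mm). Grooves are 7.4 mm wide at the crest, 5.4 mm at the bottom. Fully home, the tooth tips are at this height, about 0.6 mm free of the flanks on either side. A tooth that meets a flank is pushed along x towards its groove's middle; on a crest it is only pushed up.
- contactor: Bystander: grey contactor about 60 x 45 x 84 mm, loose. Leave alone. Origin: centre of its underside.
- carton: Bystander: cardboard carton 100 x 140 x 60 mm, loose. Leave alone. Origin: centre of its underside.
- driver: Bystander: screwdriver lying on the bench. Leave alone. Origin on its underside near the middle.
Not all that is in view belongs to the job. Leave any green or orange look-alike of the stand alone.

How it is judged:
On the way, in this order (a step that is already met when the one before it is completed fails the run):
1. the coarse comb is lifted out of the stand (z of coarse_comb in the frame of stand above 0.05 m), for 0.1 s.
2. coarse comb home and flat for 1 s: end tooth tips within 1.7 mm of the root height and 6 mm of the axis line, within 35 mm of the middle, upright within 7 degrees, pressed with 1 to 30 N (z of each of comb_end_a, comb_end_b in the frame of rest below 0.0977 m and y of comb_end_a in the frame of rest between -0.006 and 0.006 m and y of comb_end_b in the frame of rest between -0.006 and 0.006 m and x of coarse_comb in the frame of rest between -0.035 and 0.035 m and angle between coarse_comb's own z axis and vertical below 0.12 rad and contact force between coarse_comb and rest between 1 and 30 N), for 1 s.
At the end, for the whole second after the job is handed in: After the check the coarse comb hangs still and released in its notches in the stand: its origin within 9 mm along and 5 mm across of its place and 18 to 24.5 mm above the stand's underside, upright within 11 degrees, along the stand's x within 7 degrees (x of coarse_comb in the frame of stand between -0.009 and 0.009 m and z of coarse_comb in the frame of stand between 0.018 and 0.0245 m and (y of coarse_comb in the frame of stand between -0.04 and -0.03 m or y of coarse_comb in the frame of stand between 0.03 and 0.04 m) and angle between coarse_comb's own z axis and vertical below 0.2 rad and angle between the x axis of coarse_comb and the x axis of stand, either way round below 0.12 rad and linear speed of coarse_comb below 0.01 m/s and contact force between coarse_comb and the fingers below 0.05 N and contact force between coarse_comb and stand above 0.3 N); the robot touches nothing.
It fails at once if the comb is pressed or jammed against the spindle or its rest with more than 45 N (contact force between coarse_comb and rest above 45 N).
It fails at once if the fine comb is displaced by more than 15 mm (distance of fine_comb from where it was at the start of the episode above 0.015 m).
It fails at once if the contactor is displaced by more than 25 mm (distance of contactor from where it was at the start of the episode above 0.025 m).
It fails at once if the carton is displaced by more than 25 mm (distance of carton from where it was at the start of the episode above 0.025 m).
It fails at once if the driver is displaced by more than 25 mm (distance of driver from where it was at the start of the episode above 0.025 m).
It also fails if it takes over 54 s, if anything falls off the work surface, if the arm or the gripper's body presses on something with over 40 N, if the wrist force passes 120 N, or if a joint passes its speed limit or range.

## Working session

There is one attempt and no reset: what is moved stays moved. The work goes in short steps, Python scripts to look and compute and a tool call to move; the robot and the scene stay as the last step left them, time stands still between calls to the robot, and variables do not carry over. Pictures are saved under pics/ and viewed, at most 10 in all, crops included, and the job is handed in when it is done.

Besides the shell and the picture viewer there is one more tool, called as name([rows], argument=value, ...), one row to a line, values as JSON. step_arm: Moves the arm, as the interface text tells. Its arguments: {"type":"object","properties":{"commands":{"type":"array"}},"required":["commands"]}

```bash
mkdir -p pics
cat > h.py <<'E'
import numpy as np, cv2
from scipy.spatial.transform import Rotation as R
from bench import robot, eyes, models
def save(s,n,crop=None,scale=1):
    im=s["color"][:,:,::-1]
    if crop: c=crop; im=im[c[1]:c[3],c[0]:c[2]]
    cv2.imwrite("pics/"+n,cv2.resize(im,None,fx=scale,fy=scale,interpolation=cv2.INTER_CUBIC))
def cam(s,o=None):
    if "eye" in s: return np.array(s["eye"]),np.array(s["rotation"])
    T=np.array(s["tool_from_camera"]);Rt=R.from_euler("xyz",o["ee_rot"]).as_matrix()
    return np.array(o["tool_pos"])+Rt@T[:3,3],Rt@T[:3,:3]
def toworld(s,px,z,o=None):
    e,r=cam(s,o);K=np.array(s["camera_matrix"]);d=np.linalg.inv(K)@[px[0],px[1],1.]
    d=r@(d*[1,-1,-1]);return e+d*(z-e[2])/d[2]
def proj(s,P,o=None):
    e,r=cam(s,o);c=(r.T@(np.asarray(P)-e).T).T if np.ndim(P)==1 else (np.asarray(P)-e)@r
    c=np.atleast_2d(c)*[1,-1,-1];p=c@np.array(s["camera_matrix"]).T
    return p[:,:2]/p[:,2:]
E
python3 - <<'E'
from h import *
o=robot.get_obs();print(o)
for n in("top","scene","wrist"):
    s=eyes.snapshot(n);print(n,[k for k in s], s.get("eye"));save(s,n+"0.png")
    for q in("coarse_comb","stand","rest","thread_crest","fine_comb","carton","contactor","driver"):
        z={"coarse_comb":.022,"fine_comb":.022,"thread_crest":.102}.get(q,0)
        print(q,[(np.round(d["xy"]),round(d["confidence"],2),np.round(toworld(s,d["xy"],z,o),3)) for d in models.tip_of(s,q)[:3]])
a=cv2.imread("pics/top0.png");b=cv2.imread("pics/scene0.png")
cv2.imwrite("pics/both.png",cv2.resize(np.vstack([a,b]),None,fx=.714,fy=.714))
E
```

```text
{'time': 0.0, 'joint_positions': array([ 1.01388301e+00,  8.79634243e-02,  1.37222056e+00, -7.41258640e-06,
        1.68358419e+00, -1.03097592e-01]), 'qvel': array([-0.00087874, -0.00029647,  0.00089788, -0.00082471, -0.00046623,
        0.00045162]), 'joint_torque': array([-1.41374428e-03, -3.40179920e+01, -3.02428830e+01,  7.19175115e-02,
        3.29849054e-02, -1.48652425e-04]), 'tool_pos': array([0.24106839, 0.49423984, 0.40351619]), 'ee_rot': array([-3.13942793e+00, -2.16565585e-04,  2.68777586e+00]), 'wrist_force': array([ 0.08315867, -0.45269223,  0.11001628]), 'wrist_torque': array([-0.01704832, -0.05079458,  0.0224634 ]), 'finger_force': 0.0, 'width': 0.09370484346969554}
top ['color', 'camera_matrix', 'eye', 'rotation', 'shot'] [ 0.4129794  -0.03128949  1.49162846]Traceback (most recent call last):
  File "<stdin>", line 7, in <module>
  File "h.py", line 14, in toworld
    d=r@(d*[1,-1,-1]);return e+d*(z-e[2])/d[2]
                                          ~^^^
IndexError: invalid index to scalar variable.
```

Run:
```python
from h import *
s=eyes.snapshot("top");print(s["rotation"],s["camera_matrix"]);s=eyes.snapshot("wrist");print(s["tool_from_camera"])
```

```text
[ 1.03660819e-01  6.23391898e-04 -1.54140264e+00] [[496.08939675   0.         269.18779034]
 [  0.         496.08939675 215.5676885 ]
 [  0.           0.           1.        ]]
[[ 2.04428066e-04  9.64634826e-01  2.63589853e-01  7.66939304e-02]
 [ 9.99999817e-01 -3.47084621e-04  4.94639241e-04 -2.46703183e-04]
 [ 5.68634222e-04  2.63589704e-01 -9.64634721e-01  2.02450886e-02]
 [ 0.00000000e+00  0.00000000e+00  0.00000000e+00  1.00000000e+00]]
```

```bash
sed -i 's/np.array(s\["rotation"\])/R.from_euler("xyz",s["rotation"]).as_matrix()/' h.py
python3 - <<'E'
from h import *
o=robot.get_obs()
for n in("top","scene","wrist"):
    s=eyes.snapshot(n);print(n, s.get("eye"));save(s,n+"0.png")
    for q in("coarse_comb","stand","rest","thread_crest","fine_comb","comb_end_a","carton","contactor","driver"):
        z={"coarse_comb":.022,"comb_end_a":.022,"fine_comb":.022,"thread_crest":.102}.get(q,0)
        print(q,[(np.round(d["xy"]),round(d["confidence"],2),np.round(toworld(s,d["xy"],z,o),3)) for d in models.tip_of(s,q)[:3]])
a=cv2.imread("pics/top0.png");b=cv2.imread("pics/scene0.png")
cv2.imwrite("pics/both.png",cv2.resize(np.vstack([a,b]),None,fx=.714,fy=.714))
E
```

```text
top [ 0.4129794  -0.03128949  1.49162846]
coarse_comb [(array([359., 224.]), 0.65, array([ 0.549, -0.295,  0.022]))]
stand [(array([317., 286.]), 0.95, array([ 0.36 , -0.175,  0.   ])), (array([345., 228.]), 0.68, array([ 0.537, -0.256,  0.   ])), (array([284., 228.]), 0.64, array([ 0.533, -0.071,  0.   ]))]
rest [(array([215., 224.]), 0.89, array([0.537, 0.137, 0.   ])), (array([358., 235.]), 0.32, array([ 0.517, -0.296,  0.   ]))]
thread_crest [(array([204., 225.]), 0.93, array([0.527, 0.155, 0.102]))]
fine_comb [(array([332., 223.]), 0.61, array([ 0.549, -0.214,  0.022]))]
comb_end_a [(array([358., 237.]), 0.7, array([ 0.511, -0.291,  0.022])), (array([364., 214.]), 0.58, array([ 0.578, -0.308,  0.022]))]
carton [(array([418., 246.]), 0.68, array([ 0.488, -0.474,  0.   ]))]
contactor [(array([297., 157.]), 0.69, array([ 0.75 , -0.107,  0.   ]))]
driver [(array([120., 241.]), 0.74, array([0.478, 0.419, 0.   ])), (array([364., 216.]), 0.27, array([ 0.576, -0.313,  0.   ]))]
scene [1.27619695 0.32247665 0.88871395]
coarse_comb [(array([198., 198.]), 0.71, array([ 0.546, -0.295,  0.02
[... 292 characters left out ...]
219.]), 0.63, array([0.525, 0.16 , 0.102]))]
fine_comb [(array([215., 207.]), 0.48, array([ 0.557, -0.229,  0.022])), (array([340., 223.]), 0.26, array([0.467, 0.139, 0.022]))]
comb_end_a [(array([194., 207.]), 0.74, array([ 0.583, -0.287,  0.022])), (array([205., 190.]), 0.58, array([ 0.502, -0.298,  0.022]))]
carton [(array([166., 178.]), 0.94, array([ 0.486, -0.465,  0.   ]))]
contactor [(array([216., 277.]), 0.95, array([ 0.767, -0.103,  0.   ]))]
driver [(array([436., 266.]), 0.82, array([ 0.493,  0.42 , -0.   ]))]
wrist None
coarse_comb []
stand []
rest []
thread_crest []
fine_comb []
comb_end_a []
carton []
contactor []
driver [(array([305., 336.]), 0.7, array([0.475, 0.423, 0.   ]))]
```

View pics/both.png

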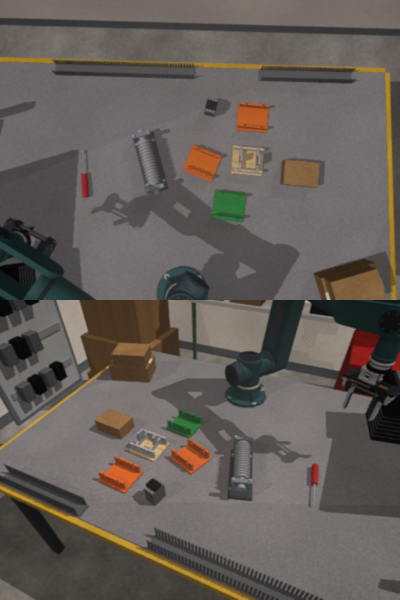

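step_arm([
  [[0, 0, 0, 0, 0, -0.1, 94], [-20, -20, 0, 0, 0, -0.1, 94], [-30.8, -37.4, 0, 0, 0, 0, 94], [-30.8, -37.4, 0, 0, 0, 0, 94], [-30.8, -37.4, 0, 0, 0, 0, 94], [-30.8, -37.4, 0, 0, 0, 0, 94], [-30.8, -37.4, 0, 0, 0, 0, 94], [-30.8, -37.4, 0, 0, 0, 0, 94], [-30.8, -37.4, 0, 0, 0, 0, 94], [-30.8, -37.4, 0, 0, 0, 0, 94], [-30.8, -37.4, 0, 0, 0, 0, 94], [-30.8, -37.4, 0, 0, 0, 0, 94], [-30.8, -37.4, 0, 0, 0, 0, 94], [-30.8, -37.4, 0, 0, 0, 0, 94], [-30.8, -37.4, 0, 0, 0, 0, 94], [-30.8, -37.4, 0, 0, 0, 0, 94], [-30.8, -37.4, 0, 0, 0, 0, 94], [-30.8, -37.4, 0, 0, 0, 0, 94], [-30.8, -37.4, 0, 0, 0, 0, 94], [0, 0, 0, 0, 0, 0, 94]],
])

```text
time: 4.2
tool_pos: [0.6007, -0.2814, 0.4022]
ee_rot: [3.141, -0.003, 2.884]
wrist_force: [0.0, -0.3, 0.5]
width: 0.094
finger_force: 0.0
```

Run:
```python
from h import *
o=robot.get_obs();print(o["time"],o["tool_pos"],o["ee_rot"],o["joint_positions"])
s=eyes.snapshot("wrist");save(s,"w1.png")
for q in("coarse_comb","stand","fine_comb","comb_end_a"):
    z={"coarse_comb":.022,"comb_end_a":.022,"fine_comb":.022,"thread_crest":.102}.get(q,0)
    print(q,[(np.round(d["xy"]),round(d["confidence"],2),np.round(toworld(s,d["xy"],z,o),4)) for d in models.tip_of(s,q)[:3]])
```

```text
4.2 [ 0.60071672 -0.28135109  0.40224641] [ 3.14128780e+00 -2.70670289e-03  2.88416391e+00] [-5.23350120e-01  3.45212549e-01  1.06880937e+00 -4.22534512e-04
  1.73026240e+00 -1.83678383e+00]
coarse_comb [(array([260., 146.]), 0.61, array([ 0.5445, -0.2905,  0.022 ]))]
stand [(array([289., 140.]), 0.89, array([ 0.5481, -0.2555,  0.    ])), (array([307., 268.]), 0.86, array([ 0.7291, -0.2742,  0.    ])), (array([433.,  87.]), 0.84, array([ 0.5308, -0.0692,  0.    ]))]
fine_comb [(array([317., 136.]), 0.63, array([ 0.5511, -0.2212,  0.022 ]))]
comb_end_a [(array([264., 171.]), 0.62, array([ 0.5753, -0.2947,  0.022 ]))]
```

View pics/w1.png

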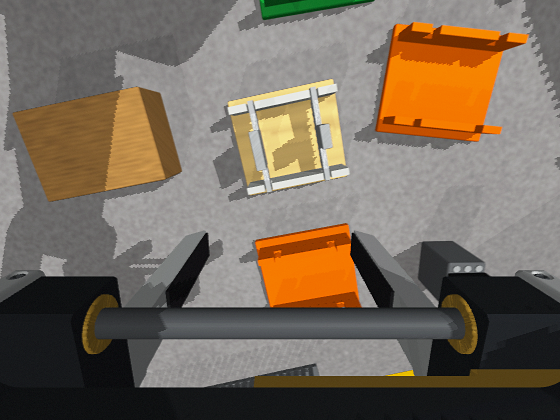

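The plywood stand sits at (289,140). The two combs hang at (259,150), with the longer tab, and (325,136), with the shorter one. The left comb has the longer tab, so it should be the coarse one. I'll confirm that in an enlarged crop.

Run:
```python
from h import *
o=robot.get_obs()
s=eyes.snapshot("wrist");save(s,"w1c.png",(215,70,365,205),4.4)
for q in("coarse_comb","fine_comb"):
  for d in models.masks_of(s,q)[:2]:
    print(q,d["confidence"],d["mask"].sum(),np.round(d["xy"]),cv2.minAreaRect(np.argwhere(d["mask"])[:,::-1].astype(np.float32)))
```

```text
coarse_comb 0.63 795 [256. 149.] ((253.35606384277344, 146.73114013671875), (90.46949005126953, 12.956573486328125), 76.90811157226562)
fine_comb 0.79 889 [318. 138.] ((318.0675964355469, 134.0946044921875), (92.53779602050781, 15.076383590698242), 81.02737426757812)
```

View pics/w1c.png

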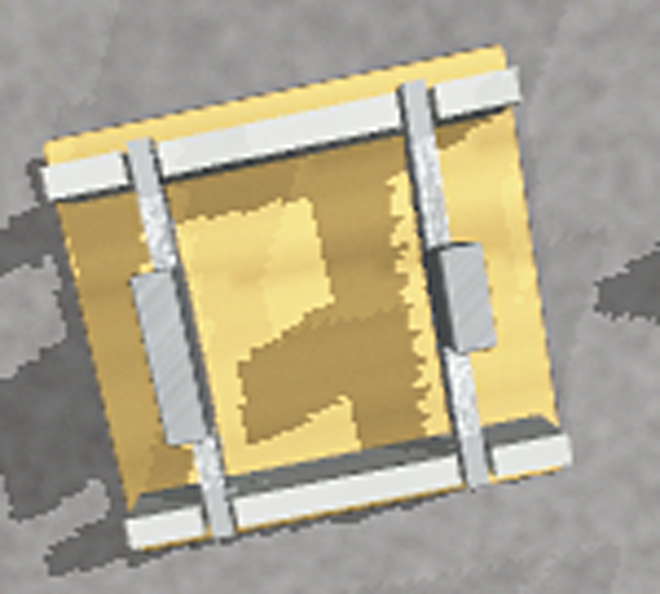

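The crop confirms it. The left tab is about 40 mm long (crop 135–203, 270–445) and the right about 24 mm, so the left comb is the coarse one.

Run:
```python
from h import *
o=robot.get_obs();s=eyes.snapshot("wrist")
W=lambda p,z:toworld(s,np.array(p)/4.4+[215,70],z,o)
def seg(a,b,z):
    A,B=W(a,z),W(b,z);print(np.round((A+B)/2,4),"len",round(np.linalg.norm(B-A),4),"ang",round(np.arctan2(*(B-A)[1::-1]),4));return (A+B)/2
t=seg((150,273),(187,441),.086)
seg((141,142),(221,535),.046)
seg((467,245),(473,350),.086)
a=seg((44,183),(520,86),.048);b=seg((129,532),(570,450),.048)
print(a,b,(a+b)/2, np.arctan2(*(b-a)[1::-1]))
```

```text
[ 0.5454 -0.2906  0.086 ] len 0.039 ang -0.0555
[ 0.546  -0.2907  0.046 ] len 0.1026 ang -0.0686
[ 0.5495 -0.2205  0.086 ] len 0.0235 ang -0.1555
[ 0.502  -0.2531  0.048 ] len 0.1205 ang 1.5088
[ 0.5936 -0.2581  0.048 ] len 0.1195 ang 1.5059
[ 0.50198201 -0.25313236  0.048     ] [ 0.59362367 -0.25810149  0.048     ] [ 0.54780284 -0.25561692  0.048     ] -0.054170482233350956
```

step_arm([
  [[0, 0, 0, 0, 0, -0.098, 40], [0, 0, 0, 0, 0, -0.098, 40], [18, -4.2, 24, 0, 0, 0, 40], [18, -4.2, 24, 0, 0, 0, 40], [18, -4.2, 24, 0, 0, 0, 40], [0, 0, 20, 0, 0, 0, 40], [0, 0, 0, 0, 0, 0, 40], [0, 0, 0, 0, 0, 0, 40]],
])

```text
time: 5.65
tool_pos: [0.5458, -0.2875, 0.3139]
ee_rot: [-3.141, 0.002, 3.084]
wrist_force: [0.4, -0.7, 0.0]
width: 0.0399
finger_force: 0.0
```

Run:
```python
from h import *
o=robot.get_obs();print(o["time"],o["tool_pos"],o["ee_rot"],o["width"])
s=eyes.snapshot("wrist");save(s,"w2.png")
c,y=np.cos,-.06
for P in [(.5457,-.2907)]:
  for dx,z in((-.052,.046),(.052,.046),(-.02,.086),(.02,.086)): print(dx,z,proj(s,[P[0]+dx,P[1]-.06*dx,z],o))
```

```text
5.65 [ 0.54580999 -0.28754924  0.31387665] [-3.14078871e+00  1.62442757e-03  3.08426565e+00] 0.039949564172925646
-0.052 0.046 [[276.36132596 153.87246685]]
0.052 0.046 [[276.34901856 266.29174617]]
-0.02 0.086 [[275.73072536 203.19927758]]
0.02 0.086 [[275.75465326 253.1322453 ]]
```

View pics/w2.png

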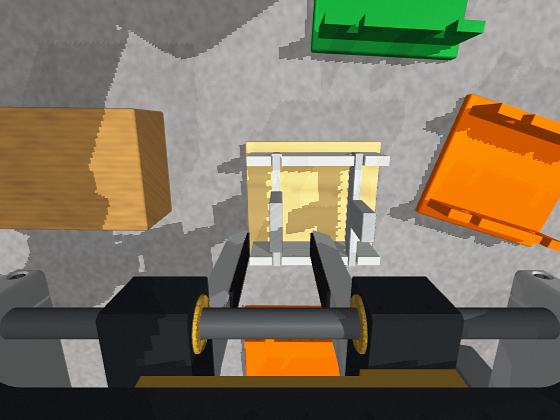

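The comb is seen straight on at column 276. The ear ends at rows 153 and 265 match the prediction, and the fingers centre on about column 280, so I'll shift about 3 mm and go down.

step_arm([
  [[0, -3.2, 14, 0, 0, 0, 40], [0, 0, 18, 0, 0, 0, 40], [0, 0, 18, 0, 0, 0, 40], [0, 0, 12, 0, 0, 0, 40], [0, 0, 4, 0, 0, 0, 40], [0, 0, 0, 0, 0, 0, 40], [0, 0, 0, 0, 0, 0, 20], [0, 0, 0, 0, 0, 0, 0], [0, 0, 0, 0, 0, 0, 0], [0, 0, 0, 0, 0, 0, 0], [0, 0, 0, 0, 0, 0, 0]],
])

```text
time: 7.08
tool_pos: [0.5454, -0.2909, 0.2471]
ee_rot: [-3.141, 0.001, 3.084]
wrist_force: [-1.1, 0.2, 0.4]
width: 0.0099
finger_force: 30.0
```

step_arm([
  [[0, 0, -8, 0, 0, 0, 0], [0, 0, -18, 0, 0, 0, 0], [0, 0, -24, 0, 0, 0, 0], [0, 0, -30, 0, 0, 0, 0], [0, 0, -30, 0, 0, -0.06, 0], [0, 0, -30, 0, 0, -0.128, 0], [0, 0, -13, 0, 0, -0.128, 0], [-8, 20, 0, 0, 0, 0, 0], [-15, 41, 0, 0, 0, 0, 0], [-17, 47, 0, 0, 0, 0, 0], [-17, 47, 0, 0, 0, 0, 0], [-17, 47, 0, 0, 0, 0, 0], [-17, 47, 0, 0, 0, 0, 0], [-17, 47, 0, 0, 0, 0, 0], [-17, 47, 0, 0, 0, 0, 0], [-17, 47, 0, 0, 0, 0, 0], [-15, 45, 0, 0, 0, 0, 0], [0, 0, 0, 0, 0, 0, 0], [0, 0, 0, 0, 0, 0, 0]],
])

```text
time: 9.45
tool_pos: [0.5854, 0.1703, 0.399]
ee_rot: [-3.141, -0.002, -2.883]
wrist_force: [0.7, -1.0, -1.0]
width: 0.0099
finger_force: 30.0
```

Run:
```python
from h import *
o=robot.get_obs();print(o["time"],o["tool_pos"],o["ee_rot"],o["width"],o["wrist_force"],o["wrist_torque"])
s=eyes.snapshot("wrist");save(s,"w3.png")
for q in("rest","thread_crest","coarse_comb","comb_end_a"):
    z={"thread_crest":.102}.get(q,0)
    print(q,[(np.round(d["xy"]),round(d["confidence"],2),np.round(toworld(s,d["xy"],z,o),4)) for d in models.tip_of(s,q)[:3]])
```

```text
9.45 [0.58538285 0.17033149 0.3990171 ] [-3.14133702e+00 -1.68644662e-03 -2.88348902e+00] 0.00993194957062333 [ 0.69152722 -1.04689074 -1.04792406] [0.07046963 0.00337    0.0255566 ]
rest [(array([278., 138.]), 0.89, array([0.5279, 0.1527, 0.    ]))]
thread_crest [(array([277., 141.]), 0.86, array([0.5259, 0.1523, 0.102 ]))]
coarse_comb [(array([281., 231.]), 0.91, array([0.6475, 0.1892, 0.    ]))]
comb_end_a [(array([279., 190.]), 0.69, array([0.592 , 0.1708, 0.    ]))]
```

View pics/w3.png

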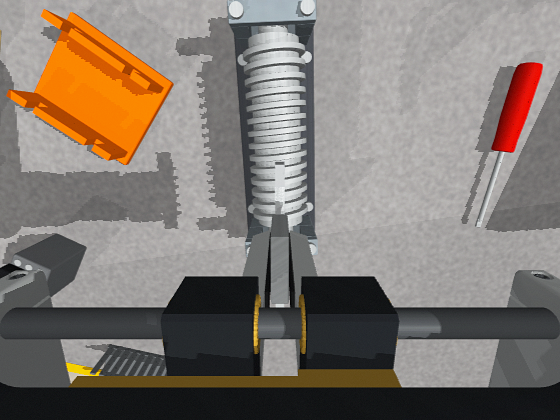

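The comb hangs at (281,200), gripped straight. The spindle runs nearly along the image columns, x≈270–278 over rows 35–230, and the grooves are visible. I'll measure the axis and the groove phase.

Run:
```python
from h import *
o=robot.get_obs()
s=eyes.snapshot("wrist")
np.savez("w3.npz",img=s["color"],K=s["camera_matrix"],T=s["tool_from_camera"],p=o["tool_pos"],r=o["ee_rot"])
# rectify plane z=.102 : rows along assumed axis yaw, 5 px/mm
yaw=o["ee_rot"][2]+np.pi; c0=np.array([.526,.1525])
u=np.arange(-100,101,.4)/1e3; v=np.arange(-45,45,.4)/1e3
U,V=np.meshgrid(u,v); ax=np.array([np.cos(yaw),np.sin(yaw)]);n=np.array([-ax[1],ax[0]])
P=np.dstack([c0[0]+U*ax[0]+V*n[0],c0[1]+U*ax[1]+V*n[1],np.full_like(U,.102)]).reshape(-1,3)
px=proj(s,P,o).reshape(*U.shape,2).astype(np.float32)
im=cv2.remap(s["color"],px[...,0],px[...,1],cv2.INTER_CUBIC)[:,:,::-1]
big=cv2.resize(im,None,fx=1.59,fy=2)
for k in range(-10,11): cv2.line(big,(int((k*10+100)/.4*1.59),0),(int((k*10+100)/.4*1.59),8),(0,0,255),1)
cv2.imwrite("pics/rect.png",big);print(yaw,big.shape)
```

```text
0.2561235420752608 (450, 800, 3)
```

View pics/rect.png

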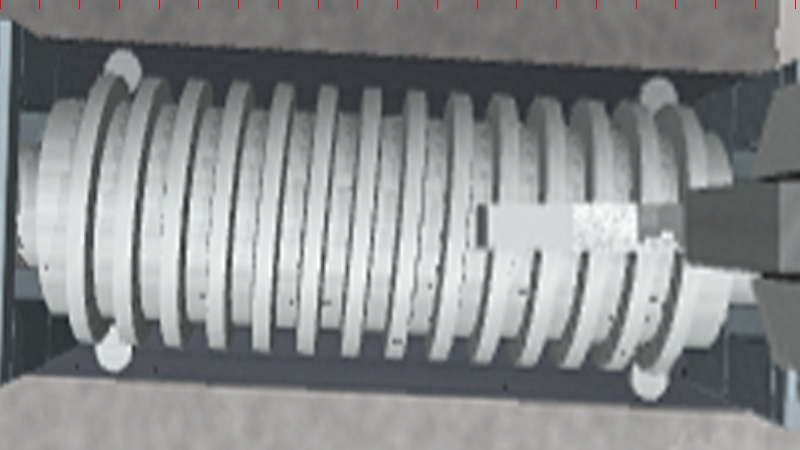

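```bash
cat > rect.py <<'E'
from h import *
d=np.load("w3.npz");s=dict(color=d["img"],camera_matrix=d["K"],tool_from_camera=d["T"]);o=dict(tool_pos=d["p"],ee_rot=d["r"])
e,_=cam(s,o)
def grid(c0,yaw,u,v,z=.102):
    U,V=np.meshgrid(u,v);ax=np.array([np.cos(yaw),np.sin(yaw)]);n=np.array([-ax[1],ax[0]])
    P=np.dstack([c0[0]+U*ax[0]+V*n[0],c0[1]+U*ax[1]+V*n[1],np.full_like(U,z)]).reshape(-1,3)
    px=proj(s,P,o).reshape(*U.shape,2).astype(np.float32)
    return cv2.remap(s["color"],px[...,0],px[...,1],cv2.INTER_CUBIC)[:,:,::-1]
E
python3 - <<'E'
from rect import *
y0=.25612;c0=np.array([.526,.1525])
def W(p,yaw=y0):
    p=np.array(p,float);u=p[:,0]/3.975/1e3-.1;v=p[:,1]/5/1e3-.045
    ax=np.array([np.cos(yaw),np.sin(yaw)]);n=np.array([-ax[1],ax[0]]);return np.c_[c0+u[:,None]*ax+v[:,None]*n,np.full(len(u),.102)]
A=W([(197,80),(240,82),(284,84),(328,86),(372,88),(459,94),(504,96)])
B=W([(215,348),(262,353),(308,355),(395,358),(440,360),(485,363),(575,367)])
# plane through camera for each silhouette
def pl(Q):
    n=np.linalg.svd(Q-e)[2][2];return n if n[2]>0 else -n
nA,nB=pl(A),pl(B)
a=np.cross(nA,nB);a/=np.linalg.norm(a);a*=np.sign(a[0]);print("axis dir",a,np.arctan2(a[1],a[0]))
ang=np.pi-np.arccos(abs(nA@nB)) ;print("half angle -> dist",.030/np.sin(np.arccos(abs(nA@nB))/2),"cam height over axis",e[2]-.072,e)
nb=nA-nB if abs((nA-nB)[2])<abs((nA+nB)[2]) else nA+nB; nb/=np.linalg.norm(nb)
yaw=np.arctan2(a[1],a[0]);ax=np.array([np.cos(yaw),np.sin(yaw),0]);n=np.array([-ax[1],ax[0],0])
# point on bisector plane at z .072 
C=np.array([.526,.1525,.072]);t=-(nb@(C-e))/(nb@n);C=C+t*n;print("axis pt",C,"shift",t)
u=np.arange(-80,60,.25)/1e3;v=np.arange(-20,20,.25)/1e3
im=grid(C[:2],yaw,u,v);big=cv2.resize(im,(784,448))
for k in range(-8,6):
  x=int((k*10+80)*5.6);cv2.line(big,(x,0),(x,8),(0,0,255),1)
cv2.line(big,(0,224),(783,224),(255,0,0),1);cv2.imwrite("pics/rect2.png",big)
g=im.mean(2)[72:88].mean(0)
np.save("g.npy",g)
print(np.c_[u*1e3,g][60:330:2].astype(int)[:,1])
E
```

```text
axis dir [ 0.95620507  0.29223354 -0.01647511] 0.29660298028006704
half angle -> dist 0.31176864303254065 cam height over axis 0.30754338845451673 [0.51177173 0.14928765 0.37954339]
axis pt [0.52607558 0.15225269 0.072     ] shift -0.00025860550287077293
[ 89 149 208 230 224 216 217 217 216 214 207 201 212 223 221 221 222 221
 225 227 211 159  87  56  92 181 243 227 222 222 222 219 212 213 211 183
 181 214 225 220 221 221 220 234 226 148  76  72 143 226 233 221 221 220
 217 212 211 219 187 144 177 225 223 219 219 219 219 234 210 140  91 105
 174 233 228 219 220 214 208 210 210 204 165 126 163 222 225 218 218 218
 218 231 219 123  77 155 218 221 222 218 211 206 206 212 222 174 108 126
 187 213 221 218 216 217 223 222 179 137 144 178 210 224 215 209 205 204
 206 219 202 141 106 129 174 212 224]
```

View pics/rect2.png

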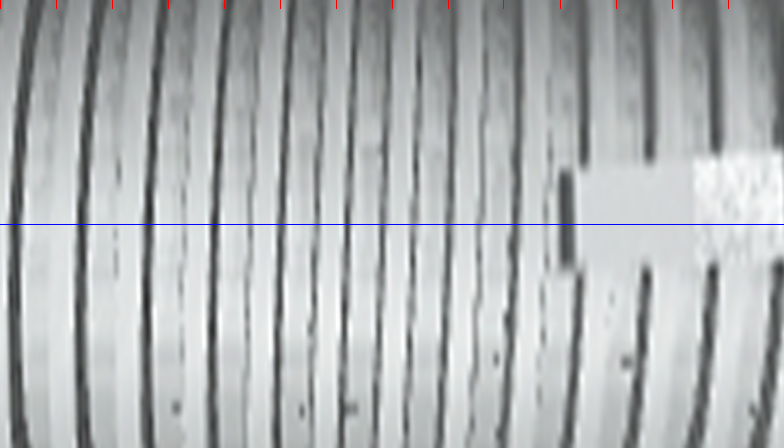

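step_arm([
  [[0, 0, 0, 0, 0, -0.0405, 0], [9, 0, 0, 0, 0, 0, 0], [15, 0, 5, 0, 0, 0, 0], [15, 0, 15, 0, 0, 0, 0], [15, 0, 15, 0, 0, 0, 0], [5, 0, 15, 0, 0, 0, 0], [0, 0, 8, 0, 0, 0, 0], [0, 0, 0, 0, 0, 0, 0], [0, 0, 0, 0, 0, 0, 0], [0, 0, 0, 0, 0, 0, 0]],
])

```text
time: 11.0
tool_pos: [0.5301, 0.1525, 0.3424]
ee_rot: [-3.142, 0.001, -2.843]
wrist_force: [0.4, 0.7, -0.6]
width: 0.0098
finger_force: 30.0
```

Run:
```python
from h import *
o=robot.get_obs();s=eyes.snapshot("wrist")
np.savez("w4.npz",img=s["color"],K=s["camera_matrix"],T=s["tool_from_camera"],p=o["tool_pos"],r=o["ee_rot"])
print(o["tool_pos"],o["ee_rot"],o["wrist_force"])
T=np.array(s["tool_from_camera"]);K=s["camera_matrix"]
def pt(p): c=np.linalg.inv(T)@np.r_[p,1];c=c[:3]*[1,-1,-1];q=K@c;return q[:2]/q[2]
for p in((.052,0,.2011),(.052,0,.2171),(.038,0,.2011)): print(p,pt(p))
u0=pt((.052,0,.2011));save(s,"w4.png",(200,0,360,120),5)
```

```text
[0.53005679 0.1524999  0.3423685 ] [-3.14151890e+00  1.37286302e-03 -2.84287727e+00] [ 0.38236081  0.72090971 -0.58424674]
(0.052, 0, 0.2011) [279.52325202 165.37951306]
(0.052, 0, 0.2171) [279.5346844  162.12995334]
(0.038, 0, 0.2011) [279.51477739 187.46928588]
```

View pics/w4.png

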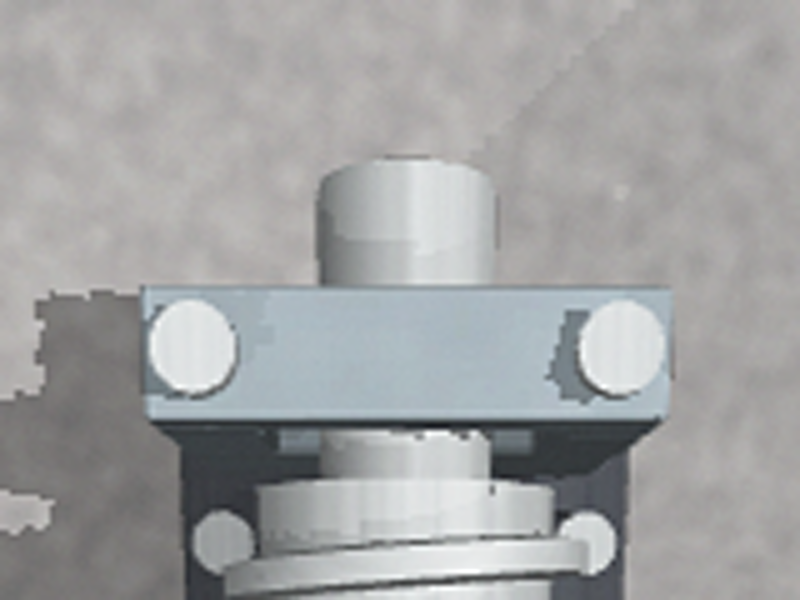

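Run:
```python
from h import *
d=np.load("w4.npz");s=dict(color=d["img"],camera_matrix=d["K"],tool_from_camera=d["T"]);o=dict(tool_pos=d["p"],ee_rot=d["r"])
e,_=cam(s,o);yaw=.2966;ax=np.array([np.cos(yaw),np.sin(yaw),0]);n=np.array([-ax[1],ax[0],0]);C=np.array([.52608,.15225,0])
for p in((141,286),(671,286),(150,420),(668,420)):
    w=toworld(s,np.array(p)/5+[200,0],.101,o)-C;print("clamp corner u,v mm",1e3*w@ax,1e3*w@n)
print("tcp u,v",1e3*(o["tool_pos"]-C)@ax,1e3*(o["tool_pos"]-C)@n,"cam u,v",1e3*(e-C)@ax,1e3*(e-C)@n)
g=s["color"].mean(2)
print("rows 150..200 at col 276-283",g[145:200,276:284].mean(1).astype(int))
u=np.arange(-82,-44,.25)
for v in(-.012,.0,.012):   # surface height at v: crest circle
    z=.072+np.sqrt(.03**2-v**2)
    P=C+np.outer(u/1e3,ax)+v*n+[0,0,z];px=proj(s,P,o).astype(np.float32)
    print("v",v,cv2.remap(g.astype(np.float32),px[None,:,0],px[None,:,1],1)[0].astype(int).tolist())
crop=(215,85,345,210);big=cv2.resize(s["color"][crop[1]:crop[3],crop[0]:crop[2],::-1],None,fx=4.6,fy=4.6,interpolation=cv2.INTER_CUBIC)
for g0 in range(-75,-30,12):   # groove centres at crest height, edges +-3.7
  for du,col in((-3.7,(0,0,255)),(3.7,(0,200,0))):
    th=np.linspace(.3,1.2,20);uu=(g0+du+12*0)/1e3
    P=C+np.outer(uu+(-.012*th/(2*np.pi)),ax)+np.outer(-.03*np.sin(th),n)*-1+np.outer(.072+.03*np.cos(th),[0,0,1])
    q=((proj(s,P,o)-[crop[0],crop[1]])*4.6).astype(int);cv2.polylines(big,[q],False,col,1)
cv2.imwrite("pics/w4b.png",big);print(big.shape)
```

```text
clamp corner u,v mm -117.02155699432181 -36.70498033766014
clamp corner u,v mm -117.17398253247788 36.52135387056655
clamp corner u,v mm -99.7606504667193 -36.19268851800578
clamp corner u,v mm -99.91985010302031 36.99548501914502
tcp u,v 3.8761895695243824 -0.9233101146991978 cam u,v -72.85731595274954 -1.009573139165785
rows 150..200 at col 276-283 [216 216 215 219 157 183 216 215 214 213 204 210 133  91 163 222 193  86
  89 121 225 219 218 218 218 217 217 217 217 217 218 217 217 218 217 217
 217 217 217 217 216 215 242 228 232 240 229 239 235 234 210 204 212 211
 173]
v -0.012 [166, 182, 187, 188, 188, 189, 190, 191, 191, 192, 192, 192, 192, 193, 196, 198, 167, 127, 88, 98, 111, 127, 147, 168, 183, 182, 182, 181, 180, 180, 176, 170, 165, 164, 163, 163, 164, 165, 166, 167, 168, 159, 132, 105, 101, 119, 138, 154, 169, 186, 188, 189, 189, 190, 190, 191, 191, 192, 192, 193, 193, 194, 196, 197, 178, 134, 89, 91, 130, 170, 184, 183, 182, 181, 181, 180, 175, 169, 163, 163, 164, 165, 165, 165, 165, 167, 168, 166, 146, 125, 110, 105, 101, 106, 137, 168, 188, 188, 188, 188, 189, 190, 191, 1
[... 1075 characters left out ...]
123, 150, 173, 198, 216, 213, 209, 207, 207, 206, 206, 206, 206, 206, 207, 207, 207, 208, 208, 205, 202, 189, 149, 110, 104, 148, 191, 215, 223, 230, 231, 231, 230, 230, 230, 230, 230, 230, 230, 232, 233, 230, 215, 201, 179, 140, 103, 111, 156, 201, 215, 211, 207, 206, 206, 206, 205, 205, 205, 205, 206, 206, 207, 207, 208, 210, 212, 202, 163, 121, 94, 110, 126, 149, 184, 218, 236, 234, 232, 231, 231, 230, 230, 230, 230, 231, 231, 232, 232, 233, 234, 210, 178, 146, 157, 182, 206, 209, 207, 205, 205, 205, 205, 206, 206, 207, 207, 208, 208, 188, 165, 143, 135, 129, 123, 113, 104, 92, 96, 102, 108, 144, 189, 233, 235, 233, 231, 230, 230, 230, 230, 229, 229, 229, 229, 229, 229, 229]
(575, 598, 3)
```

View pics/w4b.png

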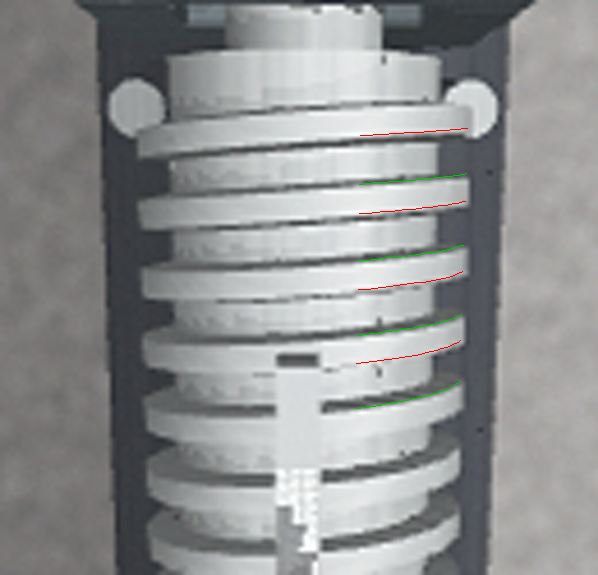

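The overlay matches the crest edges, so the grooves lie at u = −3 + 12k mm. The ear end at rows 161.5–164.5 puts the comb about 0.4 mm off in u and 1 mm off in v. I'll correct both and go down gently.

step_arm([
  [[0.4, 1.0, 3, 0, 0, 0, 0], [0, 0, 4, 0, 0, 0, 0], [0, 0, 3, 0, 0, 0, 0], [0, 0, 1.5, 0, 0, 0, 0], [0, 0, 0, 0, 0, 0, 0], [0, 0, 0, 0, 0, 0, 0]],
])

```text
time: 11.8
tool_pos: [0.529, 0.1533, 0.3303]
ee_rot: [3.142, 0.0, -2.843]
wrist_force: [-0.2, 0.2, -1.4]
width: 0.01
finger_force: 30.0
```

Run:
```python
from h import *
o=robot.get_obs();yaw=.2966;ax=np.array([np.cos(yaw),np.sin(yaw),0]);n=np.array([-ax[1],ax[0],0]);C=np.array([.52608,.15225,0])
p=o["tool_pos"]-C;print(p@ax*1e3,p@n*1e3,p[2],o["ee_rot"],o["wrist_force"],o["wrist_torque"])
```

```text
3.0767425411539073 0.12189023875136323 0.33034084562274113 [ 3.14156363e+00  2.99297380e-04 -2.84284887e+00] [-0.24882984  0.15721762 -1.38980113] [ 0.00197388 -0.0112725   0.03885536]
```

step_arm([
  [[-0.3, 0, 1.5, 0, 0, 0, 0], [0, 0, 1.5, 0, 0, 0, 0], [0, 0, 1.5, 0, 0, 0, 0], [0, 0, 0, 0, 0, 0, 0]],
])

```text
time: 12.3
tool_pos: [0.5292, 0.1533, 0.3254]
ee_rot: [3.142, -0.0, -2.843]
wrist_force: [-0.2, 0.2, -1.7]
width: 0.0097
finger_force: 30.0
```

step_arm([
  [[0, 0, 1, 0, 0, 0, 0], [0, 0, 1, 0, 0, 0, 0], [0, 0, 0, 0, 0, 0, 0]],
])

```text
time: 12.68
tool_pos: [0.5292, 0.1533, 0.3235]
ee_rot: [3.142, -0.0, -2.843]
wrist_force: [-0.3, -0.3, -2.0]
width: 0.0097
finger_force: 30.0
```

step_arm([
  [[0, 0, 0.8, 0, 0, 0, 0], [0, 0, 0.8, 0, 0, 0, 0], [0, 0, 0, 0, 0, 0, 0]],
])

```text
time: 13.05
tool_pos: [0.5292, 0.1533, 0.322]
ee_rot: [3.142, -0.0, -2.843]
wrist_force: [0.2, 0.5, -1.9]
width: 0.0098
finger_force: 30.0
```

step_arm([
  [[0, 0, 0.6, 0, 0, 0, 0], [0, 0, 0, 0, 0, 0, 0]],
])

```text
time: 13.3
tool_pos: [0.5292, 0.1533, 0.3214]
ee_rot: [3.142, -0.0, -2.843]
wrist_force: [-0.3, 0.0, -1.4]
width: 0.0098
finger_force: 30.0
```

step_arm([
  [[0, 0, 0.6, 0, 0, 0, 0], [0, 0, 0, 0, 0, 0, 0]],
])

```text
time: 13.55
tool_pos: [0.5293, 0.1533, 0.3211]
ee_rot: [3.142, 0.0, -2.843]
wrist_force: [-1.3, 0.5, -0.1]
width: 0.0101
finger_force: 30.0
```

step_arm([
  [[0, 0, 0.5, 0, 0, 0, 0], [0, 0, 0, 0, 0, 0, 0]],
])

```text
time: 13.8
tool_pos: [0.5292, 0.1533, 0.3211]
ee_rot: [-3.142, 0.001, -2.843]
wrist_force: [-1.6, 0.0, 2.8]
width: 0.0097
finger_force: 30.0
```

step_arm([
  [[0, 0, 0.5, 0, 0, 0, 0], [0, 0, 0, 0, 0, 0, 0], [0, 0, 0, 0, 0, 0, 0]],
])

```text
time: 14.18
tool_pos: [0.5292, 0.1533, 0.3211]
ee_rot: [-3.142, 0.001, -2.843]
wrist_force: [-2.5, -1.0, 5.4]
width: 0.0101
finger_force: 30.0
```

Run:
```python
from h import *
d=np.load("w4.npz");a=[]
o=robot.get_obs();print(o["tool_pos"],o["ee_rot"],o["wrist_force"],o["wrist_torque"])
s=eyes.snapshot("wrist");g=s["color"].mean(2)
yaw=.2966;ax=np.array([np.cos(yaw),np.sin(yaw),0]);C=np.array([.52608,.15225,0]);print((o["tool_pos"]-C)@ax*1e3)
print("ear rows 155..",g[155:172,276:284].mean(1).astype(int))
```

```text
[0.52918876 0.15333916 0.32107055] [-3.14151639e+00  9.80910942e-04 -2.84284467e+00] [-2.45572998 -0.96568156  5.4287835 ] [-0.02544378  0.56118783  0.04628294]
3.29134763538872
ear rows 155.. [219 218 218 216 208 214 146  88  90 123 227 220 219 219 219 218 218]
```

step_arm([
  [[0, 0, 0.1, 0, 0, 0, 0], [0, 0, 0, 0, 0, 0, 0], [0, 0, 0, 0, 0, 0, 0], [0, 0, 0, 0, 0, 0, 0], [0, 0, 0, 0, 0, 0, 0], [0, 0, 0, 0, 0, 0, 0], [0, 0, 0, 0, 0, 0, 0], [0, 0, 0, 0, 0, 0, 0], [0, 0, 0, 0, 0, 0, 0], [0, 0, 0, 0, 0, 0, 0], [0, 0, 0, 0, 0, 0, 0], [0, 0, 0, 0, 0, 0, 0], [0, 0, 0, 0, 0, 0, 0], [0, 0, 0, 0, 0, 0, 0], [0, 0, 0, 0, 0, 0, 0], [0, 0, 0, 0, 0, 0, 0], [0, 0, 0, 0, 0, 0, 0], [0, 0, 0, 0, 0, 0, 0], [0, 0, 0, 0, 0, 0, 0]],
])

```text
time: 16.6
tool_pos: [0.5292, 0.1533, 0.321]
ee_rot: [-3.142, 0.001, -2.843]
wrist_force: [-2.4, -0.4, 5.7]
width: 0.0099
finger_force: 30.0
```

step_arm([
  [[0, 0, -1.5, 0, 0, 0, 0], [0, 0, -3, 0, 0, 0, 0], [0, 0, -6, 0, 0, 0, 0], [0, 0, -12, 0, 0, 0, 0], [0, 0, -20, 0, 0, 0, 0], [0, 0, -24, 0, 0, 0.118, 0], [0, 0, -14, 0, 0, 0.119, 0], [0, 0, 0, 0, 0, 0.119, 0], [-2, -20, 0, 0, 0, 0, 0], [-4, -42, 0, 0, 0, 0, 0], [-4, -45, 0, 0, 0, 0, 0], [-4, -45, 0, 0, 0, 0, 0], [-4, -45, 0, 0, 0, 0, 0], [-4, -45, 0, 0, 0, 0, 0], [-4, -45, 0, 0, 0, 0, 0], [-4, -45, 0, 0, 0, 0, 0], [-4, -45, 0, 0, 0, 0, 0], [-4, -40, 0, 0, 0, 0, 0], [-3.7, -25.6, 0, 0, 0, 0, 0], [0, 0, 0, 0, 0, 0, 0]],
])

```text
time: 19.1
tool_pos: [0.5451, -0.293, 0.3996]
ee_rot: [3.141, -0.001, 3.082]
wrist_force: [-0.8, 1.1, -1.8]
width: 0.0097
finger_force: 30.0
```

step_arm([
  [[0, 0, 15, 0, 0, 0, 0], [0, 0, 25, 0, 0, 0, 0], [0, 0, 25, 0, 0, 0, 0], [0, 0, 15, 0, 0, 0, 0], [0, 0, 0, 0, 0, 0, 0], [0, 0, 0, 0, 0, 0, 0]],
])

```text
time: 19.85
tool_pos: [0.5458, -0.2907, 0.3214]
ee_rot: [-3.141, 0.002, 3.085]
wrist_force: [0.5, 0.1, -1.7]
width: 0.0096
finger_force: 30.0
```

Run:
```python
from h import *
o=robot.get_obs();y=o["ee_rot"][2];d=np.array([.5454,-.2909,.2471])-o["tool_pos"]
print(o["time"],o["tool_pos"],o["ee_rot"],o["wrist_force"],"tool delta mm",1e3*(R.from_euler("xyz",o["ee_rot"]).inv().apply(d)))
```

```text
19.85 [ 0.54584406 -0.2906564   0.3213681 ] [-3.14080299e+00  1.63615304e-03  3.08496326e+00] [ 0.48251443  0.13183914 -1.68810727] tool delta mm [ 0.55107442 -0.20970094 74.26749142]
```

step_arm([
  [[0.5, -0.2, 8, 0, 0, 0, 0], [0, 0, 14, 0, 0, 0, 0], [0, 0, 14, 0, 0, 0, 0], [0, 0, 8, 0, 0, 0, 0], [0, 0, 4, 0, 0, 0, 0], [0, 0, 4, 0, 0, 0, 0], [0, 0, 0, 0, 0, 0, 0]],
])

```text
time: 20.72
tool_pos: [0.545, -0.2911, 0.2682]
ee_rot: [3.141, -0.0, 3.084]
wrist_force: [-0.3, 0.3, -2.5]
width: 0.0096
finger_force: 30.0
```

step_arm([
  [[0, 0, 3, 0, 0, 0, 0], [0, 0, 3, 0, 0, 0, 0], [0, 0, 3, 0, 0, 0, 0], [0, 0, 3, 0, 0, 0, 0], [0, 0, 3, 0, 0, 0, 0], [0, 0, 2.5, 0, 0, 0, 0], [0, 0, 2, 0, 0, 0, 0], [0, 0, 0, 0, 0, 0, 0]],
])

```text
time: 21.72
tool_pos: [0.545, -0.2911, 0.2485]
ee_rot: [3.141, -0.0, 3.084]
wrist_force: [-0.4, -0.6, -1.6]
width: 0.0103
finger_force: 30.0
```

step_arm([
  [[0, 0, 0.8, 0, 0, 0, 0], [0, 0, 0.5, 0, 0, 0, 0], [0, 0, 0, 0, 0, 0, 0]],
])

```text
time: 22.1
tool_pos: [0.545, -0.2911, 0.2474]
ee_rot: [3.141, -0.0, 3.084]
wrist_force: [1.2, 0.1, -2.7]
width: 0.0099
finger_force: 30.0
```

step_arm([
  [[0, 0, 0.4, 0, 0, 0, 0], [0, 0, 0, 0, 0, 0, 14], [0, 0, 0, 0, 0, 0, 25], [0, 0, 0, 0, 0, 0, 40], [0, 0, 0, 0, 0, 0, 40], [0, 0, 0, 0, 0, 0, 40], [0, 0, -6, 0, 0, 0, 40], [0, 0, -20, 0, 0, 0, 40], [0, 0, -30, 0, 0, 0, 40], [0, 0, -30, 0, 0, 0, 40], [0, 0, -30, 0, 0, 0, 40], [-20, 0, -20, 0, 0, 0, 40], [-20, 0, -10, 0, 0, 0, 40], [-15, 0, 0, 0, 0, 0, 40], [0, 0, 0, 0, 0, 0, 40], [0, 0, 0, 0, 0, 0, 40]],
])

```text
time: 24.1
tool_pos: [0.5995, -0.2942, 0.3937]
ee_rot: [-3.141, 0.0, 3.084]
wrist_force: [0.7, -0.3, -0.4]
width: 0.0397
finger_force: 0.0
```

Run:
```python
from h import *
o=robot.get_obs();print(o["time"],o["tool_pos"],o["wrist_force"],o["width"],o["finger_force"])
s=eyes.snapshot("wrist");c=proj(s,[.5457,-.2907,.06],o)[0].astype(int)
save(s,"w9.png",(max(c[0]-60,0),max(c[1]-75,0),c[0]+120,c[1]+60),4.4);print(c)
```

```text
24.1 [ 0.59953783 -0.29420841  0.39370806] [ 0.73136429 -0.33157042 -0.38793199] 0.039728461633130624 0.0
[280 146]
```

View pics/w9.png

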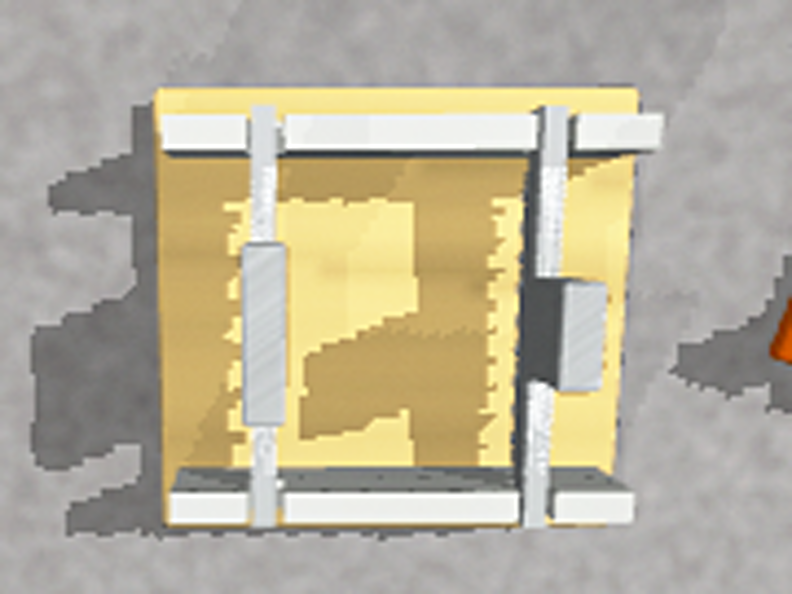

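The coarse comb, with its tab at (264,335) in the crop, hangs upright in both notches. Its ears sit level with the fine comb's at rows 105–525, and the gripper is clear. I'm handing the job in.

```bash
python3 -c "
from bench import robot
print(robot.close_job())"
```

```text
the job is handed in; nothing more can be done
None
```

I seated the coarse comb fully home in the thread near the middle of the spindle and held it there for over two seconds, pressed at about 7 N. It is back in its stand notches and released, and I handed the job in at about 24 s; the hand-in reported no pass or fail.

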